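Hold the glue box lid half open for filling

ROBOT

A 6-joint arm with a two-finger parallel gripper is mounted at the origin on a cart in front of the work surface, level with it; the furniture and walls round the work are solid. World frame = base frame: x ahead of the robot, y to its left, z up, the work surface at z = 0. Lengths are in m, angles in rad, forces in N, time in s.
With the tool pointing down it reaches from about 0.375 to 0.9 m from the base axis. Payload 3.1 kg.
Tool frame: the origin (TCP) lies at the centre of the arm's flange, where the gripper is bolted on; the fingertips stand 173 mm ahead of it and the grasp point (between the pads) lies 155 mm ahead of it; z points along the fingers, x is the direction in which the jaws open and shut, and the axes are right-handed (so a half turn about z gives the same grasp; the last joint's range is limited). The gripper opens to 85 mm and grips with 20 to 120 N. Pads are 22 mm wide; open, the fingers measure 114 mm over their backs; the gripper's body (76 mm by 85 mm) begins 54 mm behind the grasp point. The pads swing forward as they close: fully open they stand 13 mm farther back than shut.
Start: joints at [-1.508, 0.527, 1.433, -0, 1.181, -0.178], TCP at [0.149, -0.607, 0.405] pointing down, gripper open.
Joint ranges: [-3.08, 3.08], [-0.75, 2.2], [0.22, 2.44], [-1.43, 4.57], [0, 2.65], [-2.85, 2.85]. Speed limits (rad/s): [2.79, 2.79, 3.14, 3.14, 3.14, 3.14].

INTERFACE

Orientations are given as a unit quaternion [x, y, z, w].
In Python, from station import manip gives the robot as it stands.
- The arm moves only by the shell command python3 -m jog 'ROWS' [OPENING] [FORCE]. ROWS is JSON, a list that holds one entry, the list of rows, each a list of 4 numbers: the shift along the world's x, y, z in mm, then the turn about the world's z in degrees. A call has exactly 8 rows; each row shifts and turns the commanded pose from where the row before left it; what a row does not reach is not made up. A row lasts 1/8 s, in which the tool goes at most 62.5 mm and 10.7 degrees, less where a joint would pass 70% of its speed; a pose out of reach is approached as far as the arm can. A call is refused whole if a number of a shift passes 62.5 or a number of a turn 10.7, either way. A call with a gripper value outside its range is refused whole. OPENING is the opening in per cent of the stroke, from 0 (shut) to 100 (fully open), set as the call begins (- or left out, the last holds). The fingers move at their own pace and stop on an object; FORCE is the grip in N (left out, the last holds). Time passes only in rows, so rows that do not move let the fingers close, or fill a call up. It gives the time, the measured TCP pose, the force and the opening at its end, in the units of the state.
- manip.sense(): the state, without advancing time (a new reading comes with each control period).
- manip.snapshot(name): name is "side" or "top"; returns the picture (384x512x3 uint8, red, green, blue); there is no depth.
- manip.camera_info(name): a dict with "fx", "fy", "cx", "cy" (pixels), "R" (3x3) and "t" (3): a world point X has camera coordinates R X + t. Camera axes: x right, y down, z forward; pixel columns grow to the right and rows downward; lengths in m; the calibration is good to about 2 mm. A picture is of the moment at which its call begins. camera_info takes no time and is no camera call.
- manip.sign_off(): hands the job in, once; it reports no verdict.
The state is a dict: "t": time; "q": joint angles; "qd": joint speeds; "tau": joint torques, N m; "tcp_pos": TCP position; "tool_rot": TCP orientation; "force": force on the tool from outside, world axes, zero at the start; "ft_torque": the same for the moment, N m; "finger_gap": opening from 0.0 (shut) to 1.0 (fully open).
Only numpy, scipy, OpenCV 4.12 (cv2) and the standard library are available. Lean on these libraries where they do the work, as an engineer would, in place of code of your own. Each camera call takes 0.05 s, during which the arm holds its last target. There are 200 camera calls.

TASK

Someone has parked a wooden block on the lid of the roller glue box: take it off and lay it flat on the bed, clear of the box, without dropping it. Then raise the sprung lid by its handle and hold it open at 50 degrees so that I can fill the trough; never let it slam, and never swing it much wider than that, for the wet underside has to drip back into the trough. Finish still holding the lid there by its handle (do not let go), and leave the other things on the bed where they are.

Things in the scene. Friction and masses are not known exactly. Their poses are not given: they have to be found in the camera images.
- glue_box: roller glue box fixed to the bed: grey steel trough 130 mm deep (x) by 190 wide (y) with a bare sheet-metal lid. Origin: under the trough's centre, on the bed; x to the hinge side (away from the robot), y left, z up. Its 4 mm high foot flange reaches 118 mm either side along y, bearings 108 mm. Lid shut: flat top 100 mm above the bed, from 70 mm behind to 69 in front of the centre, 199 wide
- lid (a joint): angle of the lid in rad: 0 shut, grows as its front edge rises, stop at 1.75; 50 degrees is 0.87. It turns about the line through point hinge along the box's y. Weight and a spring shut it from any angle if let go; 2 to 5 N upward at the handle hold it at any angle up to 1 rad
- hinge (a point): middle of the hinge line: 70 mm behind the box centre (box +x), 97 mm above the bed; does not move
- handle_grip (a point): middle of the lid's bail handle: a level round bar with a black sleeve 15 mm thick and 76 long, parallel to the hinge, on two 9 mm steel arms 100 mm apart standing straight out of the lid's front edge; 28 mm free between sleeve and edge. Lid shut: 105 mm in front of the box centre, 92 mm above the bed; swings at 175 mm radius about the hinge line (which is 5 mm higher when shut)
- block: short dark finger-jointed wooden block with white glue-daubed ends, 45 x 122 x 26 mm, 0.09 kg; starts lying flat on the lid. Origin: centre of its underside; x across its 45 mm width, y along its length, z up
- glue_bottle: standing white glue bottle with a red nozzle, 62 mm thick, 205 mm high; bystander, not to be moved. Origin: centre of its underside
- tea_mug: white tea mug, 92 mm wide, 126 mm with its handle, 95 mm high; bystander, not to be moved. Origin: centre of its underside
- glue_brush: flat glue brush lying on the bed, 40 x 199 x 14 mm; bystander, not to be moved. Origin: centre of its underside; y along its length
- spanner: combination spanner lying on the bed, 41 x 211 x 9 mm; bystander, not to be moved. Origin: centre of its underside; y along its length
Things that resemble listed ones, but are neither listed nor needed, are in the scene too. What is shaped like the block but turquoise or yellow is not meant.

How it is judged:
On the way, in this order (a step that is already met when the one before it is completed fails the run):
1. the block lies flat on the bed, let go, clear of the glue box, and the lid is still shut (height (world z) of block between -0.01 and 0.035 m and angle between the z axis of block and the z axis of glue_box, either way round below 0.1 rad and contact force between block and the fingers below 0.05 N and contact force between block and glue_box below 0.05 N and linear speed of block below 0.03 m/s and value of joint lid below 0.1 rad), for 0.2 s.
2. the lid is held by its handle at 50 degrees (value of joint lid between 0.768 and 0.977 rad and contact force between the fingers and glue_box above 0.8 N and distance between the grasp point and handle_grip below 0.07 m), for 0.5 s.
At the end, for the whole second after the job is handed in: the lid stands still at 50 degrees, give or take 6 (0.768 to 0.977 rad), the fingers bearing on it with over 0.8 N, grasp point within 70 mm of the handle's middle; the block lies flat on the bed (within 0.1 rad), at rest, touching neither glue box nor robot (all of step 2 and velocity of joint lid between -0.1 and 0.1 rad/s and height (world z) of block between -0.01 and 0.035 m and angle between the z axis of block and the z axis of glue_box, either way round below 0.1 rad and linear speed of block below 0.03 m/s and contact force between block and the arm below 0.05 N and contact force between block and the fingers below 0.05 N and contact force between block and glue_box below 0.05 N); the arm keeps its last pose, push and grip.
It fails at once if the lid is raised while the block still lies on it (value of joint lid above 0.15 rad and contact force between block and glue_box above 0.1 N).
It fails at once if the block is dropped or thrown (faster than 0.8 m/s out of the fingers) (linear speed of block above 0.8 m/s and contact force between block and the fingers below 0.05 N).
It fails at once if the lid is swung wider than 68 degrees (value of joint lid above 1.187 rad).
It fails at once if the lid is let fall (faster than 2 rad/s shutting) (velocity of joint lid below -2 rad/s).
It fails at once if the glue bottle, tea mug, glue brush or spanner is shoved more than 30 mm, or bottle or mug is tipped (distance of any of glue_bottle, tea_mug, glue_brush, spanner from where it was at the start of the episode above 0.03 m or angle between any of glue_bottle, tea_mug's own z axis and vertical above 0.4 rad).
It also fails if it takes over 54 s, if anything falls off the work surface, if the arm or the gripper's body presses on something with over 40 N, if the wrist force passes 120 N, or if a joint passes its speed limit or range.

## Working session

There is one attempt and no reset: what is moved stays moved. The work goes in short steps, Python scripts to look and compute and a shell command to move; the robot and the scene stay as the last step left them, time stands still between calls to the robot, and variables do not carry over. Pictures are saved under pics/ and viewed, about 8 in all and at most 12, crops included, and the job is handed in when it is done.

```bash
mkdir -p pics && ls && python3 - <<'E'
from station import manip
import cv2,numpy as np
for n in("side","top"):
    im=manip.snapshot(n); cv2.imwrite(f"pics/{n}0.png",im[:,:,::-1])
    c=manip.camera_info(n); R=np.array(c["R"]);t=np.array(c["t"]); print(n,c["fx"],c["fy"],c["cx"],c["cy"],"center",(-R.T@t).round(3),"fwd",R[2].round(3),"right",R[0].round(3))
s=manip.sense(); print(s["t"],s["tcp_pos"],s["tool_rot"],s["finger_gap"],s["force"])
a=cv2.imread("pics/side0.png");b=cv2.imread("pics/top0.png")
E
```

```text
pics
side 392.6706189048723 392.6706189048723 253.79417230371882 197.7277715784416 center [0.438 1.316 0.727] fwd [ 0.06  -0.869 -0.492] right [-0.997 -0.076  0.013]
top 426.9355145501113 426.9355145501113 255.84516532137042 190.66549675898565 center [0.261 0.233 1.328] fwd [ 0.192  0.017 -0.981] right [ 0.021 -1.    -0.013]
0.1 [ 0.14904981 -0.60664534  0.40383824] [ 7.86915194e-01 -6.17060382e-01 -6.47546736e-04 -7.37223280e-04] 0.998016819533121 [-0.17746196 -0.50199913 -0.25081305]
```

View pics/top0.png

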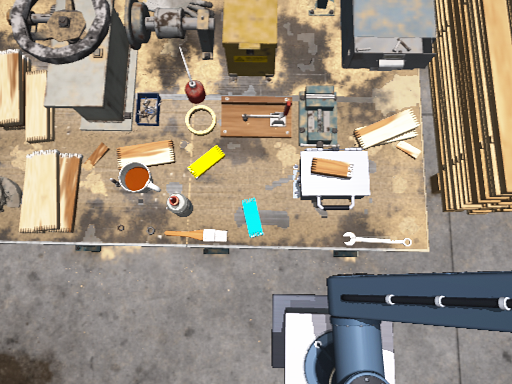

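View pics/side0.png

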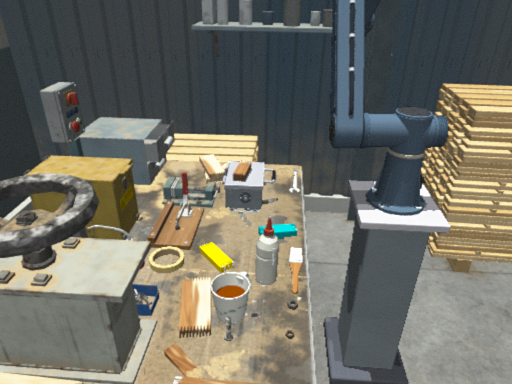

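The top view shows the box lid at about (335,173), the block at (332,168), the handle bar at (335,206) and the spanner at (377,240). The turquoise decoy is at (252,217). In the side view the block is at about (243,170). Next I'll view enlarged crops.

```bash
python3 - <<'E'
import cv2,numpy as np
a=cv2.imread("pics/side0.png")[150:240,200:320];b=cv2.imread("pics/top0.png")[130:255,230:430]
A=cv2.resize(a,None,fx=4,fy=4,interpolation=cv2.INTER_CUBIC);B=cv2.resize(b,None,fx=4,fy=4,interpolation=cv2.INTER_CUBIC)
def tick(I,x0,y0):
    for x in range(0,I.shape[1],40): cv2.putText(I,str(x0+x//4),(x,8),0,.3,(0,0,255),1)
    for y in range(0,I.shape[0],40): cv2.putText(I,str(y0+y//4),(0,y+4),0,.3,(0,0,255),1)
tick(A,200,150);tick(B,230,130)
cv2.imwrite("pics/sc.png",A);cv2.imwrite("pics/tc.png",B)
E
```

```text
(no output)
```

View pics/tc.png

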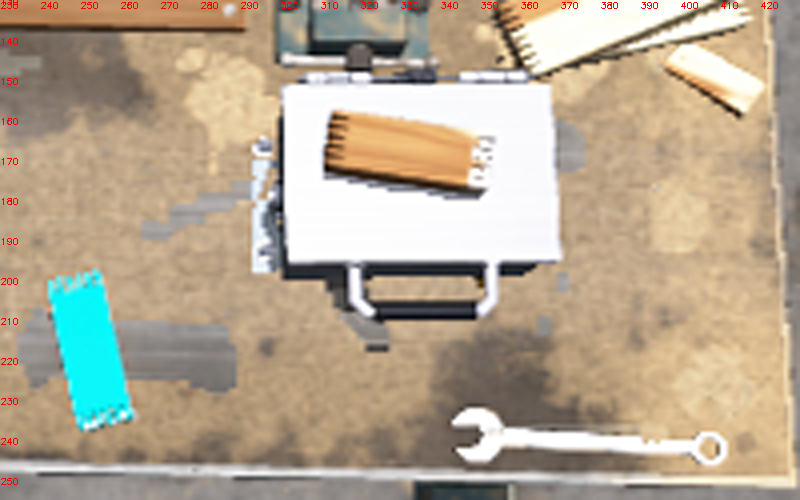

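View pics/sc.png

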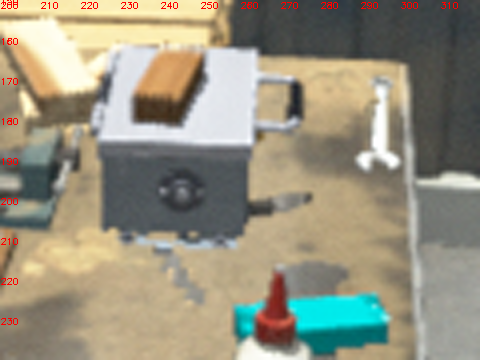

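The crops give the top-view lid corners as (300.8,151.5), (367.5,151.5), (370,195.2) and (301.5,196). The dark sleeve runs (323.8,207.5) to (349.5,207), and the block spans about u 311–353, v 157–178. In the side view the sleeve is near (273.5,170–180), and the block's top runs from (234,173) to (250,163).

```bash
cat > h.py <<'E'
from station import manip
import cv2,numpy as np
C={n:manip.camera_info(n) for n in("side","top")}
def ray(n,u,v):
    c=C[n];R=np.array(c["R"]);t=np.array(c["t"])
    d=R.T@np.array([(u-c["cx"])/c["fx"],(v-c["cy"])/c["fy"],1]); return -R.T@t,d/np.linalg.norm(d)
def plane(n,u,v,z):
    o,d=ray(n,u,v); return o+d*(z-o[2])/d[2]
def tri(p,q):
    o1,d1=ray("top",*p);o2,d2=ray("side",*q)
    s=np.linalg.lstsq(np.c_[d1,-d2],o2-o1,rcond=None)[0]
    a=o1+d1*s[0];b=o2+d2*s[1]; return (a+b)/2,np.linalg.norm(a-b)
def proj(n,X):
    c=C[n];x=np.array(c["R"])@np.array(X)+np.array(c["t"]); return np.array([c["fx"]*x[0]/x[2]+c["cx"],c["fy"]*x[1]/x[2]+c["cy"]])
E
python3 - <<'E'
from h import *
P=lambda *a:print(*[np.round(x,4) if not isinstance(x,str) else x for x in a])
lid=np.array([plane("top",*p,.1)for p in [(300.8,151.5),(367.5,151.5),(370,195.2),(301.5,196)]])
P("lid",lid,lid.mean(0)); e=lid[0]-lid[1];f=lid[3]-lid[2];P("sizes",np.linalg.norm(np.diff(lid,axis=0),axis=1),np.degrees(np.arctan2(-e[0],e[1])),np.degrees(np.arctan2(-f[0],f[1])))
# sleeve, dark mask
b=cv2.imread("pics/top0.png");a=cv2.imread("pics/side0.png")
for n,im,(x0,y0,x1,y1) in(("top",b,(320,203,354,212)),("side",a,(267,165,280,184))):
    g=cv2.cvtColor(im,cv2.COLOR_BGR2GRAY)[y0:y1,x0:x1]; print(n,"\n",g)
hs=cv2.cvtColor(b,cv2.COLOR_BGR2HSV)
m=np.zeros(b.shape[:2],np.uint8); m[153:184,305:358]=(hs[153:184,305:358,1]>60)*255
k=max(cv2.findContours(m,0,2)[0],key=cv2.contourArea);r=cv2.minAreaRect(k);print("blk top",r,cv2.boxPoints(r).tolist())
hs=cv2.cvtColor(a,cv2.COLOR_BGR2HSV);m[:]=0;m[160:182,228:256]=(hs[160:182,228:256,1]>60)*255
k=max(cv2.findContours(m,0,2)[0],key=cv2.contourArea);r=cv2.minAreaRect(k);print("blk side",r,cv2.boxPoints(r).tolist())
for p in [(313.3,157.5),(311,172.5),(353.2,164),(350.5,177)]: P("blk z.126",plane("top",*p,.126))
P("sleeve tri",tri((336.4,207.4),(274,174.7)),"plane .092",[plane("top",u,207.3,.092)for u in(323.8,336.4,349.5)])
P("spanner",[plane("top",*p,.005)for p in[(343,238),(411,241),(349,232),(352,245)]])
P("front edge table",plane("top",335,247,0),plane("top",425,150,0),"turq",plane("top",252,217,.026))
E
```

```text
lid [[ 0.6235  0.1223  0.1   ]
 [ 0.6269 -0.0758  0.1   ]
 [ 0.4947 -0.0792  0.1   ]
 [ 0.4887  0.1201  0.1   ]] [0.5584 0.0219 0.1   ]
sizes [0.1981 0.1322 0.1994] 0.9754 1.7371
top 
 [[163  72 137 169 168 166 178 180 175 173 175 178 186 182 176 168 165 179
  187 179 166 165 174 167 164 169 175 176 175 182 182 145 235 244]
 [160  74 140 182 181 176 182 184 179 182 185 183 192 187 174 168 178 189
  182 173 172 171 177 177 176 177 173 169 158 156 154 189 247 247]
 [251 154  74  80  81  74  73  73  72  72  73  74  77  76  69  68  72  77
   72  68  68  67  70  69  70  69  67  65  57 116 188 239 251 241]
 [255 255 162  43  32  35  34  34  35  34  33  35  35  36  36  35  38  37
   36  36  36  38  38  38  38  38  39  38  26 178 242 252 242 195]
 [235 255 255 189  61  75  75  73  75  75  76  74  74  73  74  74  73  72
   74  74  73  71  71  69  70  68  68  65  61 201 255 249 190 147]
 [174 232 248 152  37  46  47  46  45  45  46  45  46  44  46  44  43  44
   46  45  43  44  42  42  43  42  41  41  33 138 216 181 135 141]
 [151 139 120  57  13  18  16  14  13  14  14  14  14  14  14  15  14
[... 1647 characters left out ...]
546875, 178.43930053710938]]
blk side ((241.5, 170.0), (20.0, 27.0), 90.0) [[228.0, 160.0], [255.0, 160.0], [255.0, 180.0], [228.0, 180.0]]
blk z.126 [0.5983 0.0883 0.126 ]
blk z.126 [0.5534 0.0952 0.126 ]
blk z.126 [ 0.5808 -0.0269  0.126 ]
blk z.126 [ 0.5421 -0.0183  0.126 ]Traceback (most recent call last):
  File "<stdin>", line 15, in <module>
  File "<stdin>", line 2, in <lambda>
    return _wrapfunc(a, 'round', decimals=decimals, out=out)
    return _wrapit(obj, method, *args, **kwds)
    conv = _array_converter(obj)
ValueError: setting an array element with a sequence. The requested array has an inhomogeneous shape after 1 dimensions. The detected shape was (2,) + inhomogeneous part.
```

```bash
python3 - <<'E'
from h import *
np.set_printoptions(precision=4,suppress=True)
print("sleeve tri",tri((336.2,207.3),(273.7,174.7)))
for u in(323.5,336.2,348.8): print("sleeve@.092",plane("top",u,207.3,.092))
for p,q in [((312,156.8),(250.5,163)),((311,172.5),(248,173.5)),((352,163.5),(240.5,162)),((350,177.5),(233.5,173))]: print("blk corner",tri(p,q))
for p in[(343,238),(411,241),(349,232),(352,245)]: print("spanner",plane("top",*p,.005))
print("front edge",plane("top",335,247,0),"right edge",plane("top",425,180,0),"turq",[plane("top",*p,.026) for p in((242,198),(263,234))])
# side block crop corners: pick near (y+) end
a=cv2.imread("pics/side0.png")
print("proj block corners side", [proj("side",p).round(1) for p in[(.598,.088,.126),(.5534,.0952,.126),(.5808,-.0269,.126),(.5534,.0952,.1)]])
print("lid corners side",[proj("side",p).round(1) for p in[(.6285,.122,.1),(.489,.119,.1),(.492,-.08,.1),(.630,-.077,.1)]])
for p in [(301,196)]: pass
print("lid tri front-left",tri((301.5,196),(262.5-0,185.8)),"front-right",tri((370,195.2),(265.3-1,163)))
E
```

```text
sleeve tri (array([0.4567, 0.0188, 0.0944]), np.float64(0.0026956279972660613))
sleeve@.092 [0.4578 0.0552 0.092 ]
sleeve@.092 [0.4585 0.0182 0.092 ]
sleeve@.092 [ 0.4592 -0.0185  0.092 ]
blk corner (array([0.5586, 0.1006, 0.1817]), np.float64(0.050186680978068644))
blk corner (array([0.5473, 0.0962, 0.1331]), np.float64(0.00836979073959916))
blk corner (array([ 0.5831, -0.0248,  0.1196]), np.float64(0.0016941249575423355))
blk corner (array([ 0.5832, -0.0306,  0.0635]), np.float64(0.054833936578054646))
spanner [ 0.377  -0.0163  0.005 ]
spanner [ 0.3719 -0.2245  0.005 ]
spanner [ 0.3959 -0.0352  0.005 ]
spanner [ 0.3561 -0.0435  0.005 ]
front edge [0.3493 0.0078 0.    ] right edge [ 0.5659 -0.2797  0.    ] turq [array([0.4927, 0.2974, 0.026 ]), array([0.3826, 0.2304, 0.026 ])]
proj block corners side [array([232.6, 173.3]), array([245.1, 174.8]), array([240.9, 160.2]), array([245.1, 181.5])]
lid corners side [array([222.7, 184. ]), array([263.1, 185.5]), array([265.2, 161.8]), array([229.7, 160.5])]
lid tri front-left (array([0.4899, 0.12  , 0.099 ]), np.float64(0.002015802849799366)) front-right (array([ 0.4955, -0.0806,  0.0944]), np.float64(0.0006058793043438425))
```

Handle middle is about (0.457, 0.019, 0.092–0.094) and the lid height triangulates to 0.095–0.099, so both agree with the text. The block centre is about (0.569, 0.032), with its top at 0.126 matching the side-view reprojection, and yaw about −8°. The jaws are at −76°, so I turn +68° on the way there.

```bash
python3 -m jog '[[[26,40,0,4],[26,40,0,4],[26,40,0,4],[26,40,0,4],[26,40,0,4],[26,40,0,4],[26,40,0,4],[26,40,0,4]]]' 100 30; python3 -m jog '[[[26,40,0,5],[26,40,0,5],[26,40,0,5],[26,40,0,5],[28,40,0,5],[28,40,0,5],[26,39,0,4],[26,40,0,2]]]'; python3 - <<'E'
from h import *
np.set_printoptions(precision=4,suppress=True)
from scipy.spatial.transform import Rotation as Ro
s=manip.sense();R=Ro.from_quat(s["tool_rot"]).as_matrix();print(s["t"],s["tcp_pos"],np.degrees(np.arctan2(R[1,0],R[0,0])),R[:,2])
print("blk corner tri",tri((312.6,156.9),(233.5,173)),tri((352,163.5),(240.5,161)))
im=np.hstack([manip.snapshot("top")[110:260,270:400],np.zeros((150,5,3),np.uint8),manip.snapshot("side")[70:220,200:330]])[:,:,::-1]
cv2.imwrite("pics/p5.png",cv2.resize(im,None,fx=3,fy=3))
E
```

```text
t: 1.1
tcp_pos: [0.3576, -0.2855, 0.4045]
tool_rot: [0.927, -0.375, -0.0, -0.0]
force: [-0.1, -0.4, 0.6]
finger_gap: 1.003
t: 2.1
tcp_pos: [0.5697, 0.0335, 0.4043]
tool_rot: [0.997, -0.071, -0.0, 0.0]
force: [0.4, -0.0, 0.7]
finger_gap: 1.005
2.1 [0.5697 0.0335 0.4043] -8.115197842642681 [-0.0008 -0.0001 -1.    ]
blk corner tri (array([0.5967, 0.0908, 0.1294]), np.float64(0.0046576283703536935)) (array([ 0.5825, -0.0239,  0.124 ]), np.float64(0.0006409770531871573))
```

View pics/p5.png

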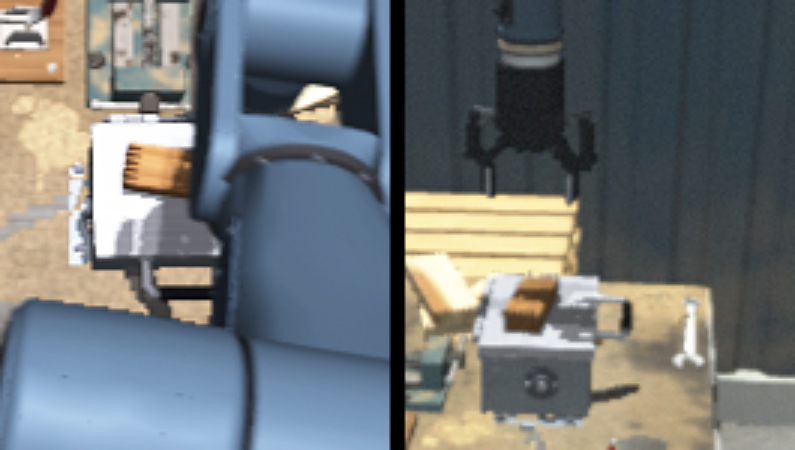

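The gripper stands over the block (side view, about x=531 in the picture, with the block at 530), and the block top triangulates to 0.124–0.129 m. I descend 127 mm and close.

```bash
python3 -m jog '[[[0,0,-30,0],[0,0,-30,0],[0,0,-25,0],[0,0,-20,0],[0,0,-12,0],[0,0,-10,0],[0,0,0,0],[0,0,0,0]]]' && python3 -m jog '[[[0,0,0,0],[0,0,0,0],[0,0,0,0],[0,0,0,0],[0,0,0,0],[0,0,0,0],[0,0,0,0],[0,0,0,0]]]' 0 40 && python3 -m jog '[[[0,0,5,0],[0,0,10,0],[0,0,15,0],[0,0,20,0],[0,0,25,0],[0,0,25,0],[0,0,0,0],[0,0,0,0]]]'
```

```text
t: 3.2
tcp_pos: [0.5693, 0.032, 0.2783]
tool_rot: [0.997, -0.072, 0.001, 0.0]
force: [0.3, -0.1, 0.7]
finger_gap: 1.002
t: 4.2
tcp_pos: [0.5693, 0.0321, 0.2783]
tool_rot: [0.997, -0.071, 0.001, 0.0]
force: [-1.5, 0.4, 5.0]
finger_gap: 0.488
t: 5.2
tcp_pos: [0.5686, 0.0321, 0.3774]
tool_rot: [0.997, -0.072, -0.0, -0.0]
force: [0.5, 0.2, -1.0]
finger_gap: 0.495
```

Gripped: the gap stopped at 0.49 and the wrist carries about 1 N. Now to (0.49, −0.19) on the bed, right of the box. The block's underside is at TCP z − 0.178.

```bash
python3 -m jog '[[[-6,-18,0,0],[-11,-32,0,0],[-15,-42,0,0],[-15,-42,0,0],[-14,-40,0,0],[-11,-32,0,0],[-7,-16,0,0],[0,0,0,0]]]' && python3 -m jog '[[[0,0,-20,0],[0,0,-30,0],[0,0,-35,0],[0,0,-35,0],[0,0,-25,0],[0,0,-15,0],[0,0,0,0],[0,0,0,0]]]' && python3 - <<'E'
from h import *
im=np.hstack([manip.snapshot("top")[110:260,300:430],np.zeros((150,5,3),np.uint8),manip.snapshot("side")[70:220,200:330]])[:,:,::-1]
cv2.imwrite("pics/p6.png",cv2.resize(im,None,fx=3,fy=3))
E
```

```text
t: 6.2
tcp_pos: [0.4894, -0.1909, 0.3772]
tool_rot: [0.997, -0.073, -0.001, -0.0]
force: [-0.4, -0.0, 0.1]
finger_gap: 0.491
t: 7.2
tcp_pos: [0.4905, -0.1898, 0.2185]
tool_rot: [0.997, -0.071, 0.001, 0.0]
force: [-0.0, -0.8, -0.5]
finger_gap: 0.493
```

View pics/p6.png

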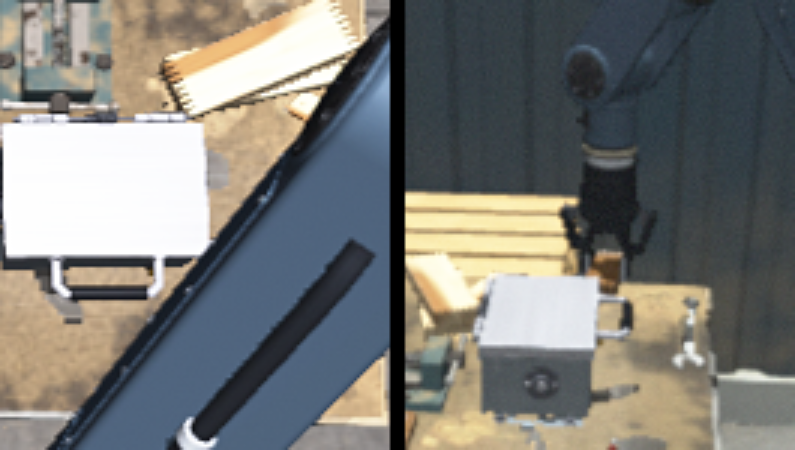

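The block is held (at about (605,270) in the picture), the lid is bare and shut, and the drop spot is clear. I lower slowly the last 39 mm.

```bash
python3 -m jog '[[[0,0,-12,0],[0,0,-10,0],[0,0,-7,0],[0,0,-4,0],[0,0,-3,0],[0,0,-2,0],[0,0,0,0],[0,0,0,0]]]'
```

```text
t: 8.3
tcp_pos: [0.4902, -0.19, 0.1799]
tool_rot: [0.997, -0.072, 0.0, 0.0]
force: [-0.3, -0.6, -1.3]
finger_gap: 0.499
```

```bash
python3 -m jog '[[[0,0,-1,0],[0,0,-1,0],[0,0,0,0],[0,0,0,0],[0,0,0,0],[0,0,0,0],[0,0,0,0],[0,0,0,0]]]'
```

```text
t: 9.3
tcp_pos: [0.4901, -0.1899, 0.1787]
tool_rot: [0.997, -0.071, 0.0, 0.0]
force: [-0.8, 0.8, 6.4]
finger_gap: 0.498
```

Contact with the bed (6 N). Open, dwell, retreat upwards.

```bash
python3 -m jog '[[[0,0,0,0],[0,0,0,0],[0,0,0,0],[0,0,0,0],[0,0,0,0],[0,0,0,0],[0,0,0,0],[0,0,0,0]]]' 100 && python3 -m jog '[[[0,0,5,0],[0,0,15,0],[0,0,25,0],[0,0,30,0],[0,0,35,0],[0,0,35,0],[0,0,25,0],[0,0,11,0]]]' && python3 -m jog '[[[-2,20,0,0],[-4,30,0,2],[-5,35,0,2],[-6,40,0,2],[-6,35,0,2],[-5,30,0,1],[-5,19,0,0],[0,0,0,0]]]' 35 && python3 - <<'E'
from h import *
np.set_printoptions(precision=4,suppress=True)
from scipy.spatial.transform import Rotation as Ro
s=manip.sense();R=Ro.from_quat(s["tool_rot"]).as_matrix();print(s["t"],s["tcp_pos"],np.degrees(np.arctan2(R[1,0],R[0,0])),R[:,2])
im=np.hstack([manip.snapshot("top")[110:260,300:430],np.zeros((150,5,3),np.uint8),manip.snapshot("side")[70:220,200:330]])[:,:,::-1]
cv2.imwrite("pics/p7.png",cv2.resize(im,None,fx=3,fy=3))
E
```

```text
t: 10.3
tcp_pos: [0.4901, -0.1899, 0.1777]
tool_rot: [0.997, -0.072, -0.0, -0.0]
force: [0.2, 0.8, 0.9]
finger_gap: 1.0
t: 11.3
tcp_pos: [0.4901, -0.1898, 0.3612]
tool_rot: [0.997, -0.071, 0.002, 0.001]
force: [-0.7, -0.5, -0.2]
finger_gap: 1.0
t: 12.3
tcp_pos: [0.4554, 0.021, 0.3576]
tool_rot: [1.0, 0.009, -0.002, -0.001]
force: [0.2, 0.2, -0.3]
finger_gap: 0.354
12.3 [0.4554 0.021  0.3576] 0.9757267973554958 [-0.0041  0.001  -1.    ]
```

View pics/p7.png

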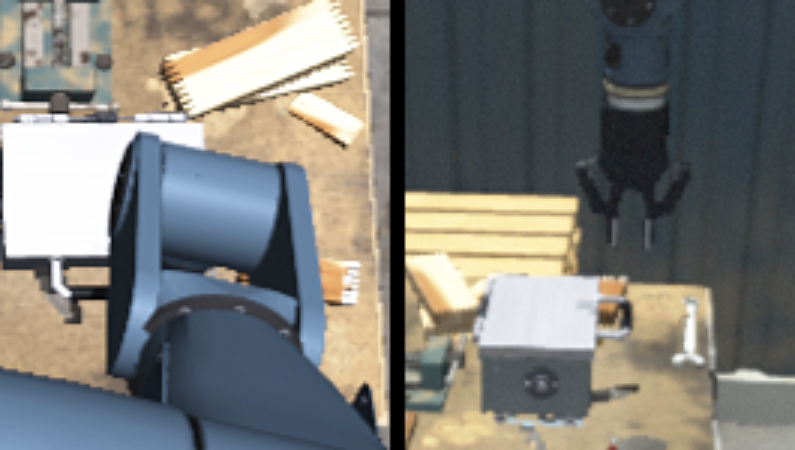

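The block's white end shows on the bed at about (345,285). The fingers straddle x≈615 and 648 in the picture (mid 631), and the sleeve is at about 627. I check that alignment numerically before going down.

```bash
python3 - <<'E'
from h import *
np.set_printoptions(precision=4,suppress=True)
s=manip.sense();print(s["tcp_pos"])
p=s["tcp_pos"]
for z in(.19,.2,.21):print(z,proj("side",[p[0],p[1],z]))
for x in(.455,.4575,.460):print(x,proj("side",[x,.019,.092]))
g=cv2.cvtColor(manip.snapshot("side"),cv2.COLOR_RGB2GRAY);print(g[146:152,264:288])
print(g[171:178,266:282])
E
```

```text
[0.4567 0.0194 0.3581]
0.19 [274.3653 150.4277]
0.2 [274.476  147.7946]
0.21 [274.5874 145.1428]
0.455 [273.7892 175.2515]
0.4575 [273.1076 175.2204]
0.46 [272.4262 175.1893]
[[ 63  59  57  44  55 102  77  61  66  64  59  59  64  62  58  58 102  80
   41  55  61  62  63  65]
 [ 59  58  65  47  51 102  78  62  63  64  65  62  65  64  63  58  98  78
   46  53  59  62  63  62]
 [ 64  60  62  42  55 100  75  62  64  64  67  65  62  66  65  59 101  77
   40  55  61  61  61  63]
 [ 62  61  65  44  53 100  75  58  64  68  63  66  62  66  63  68 104  73
   36  55  61  61  63  66]
 [ 67  62  67  41  49 103  72  64  68  65  60  60  61  61  63  73 104  74
   33  51  60  60  60  64]
 [ 65  66  62  62  69 102  71  63  66  67  67  65  65  64  67  72 106  82
   61  59  62  58  63  68]]
[[156 157 162 158 117  75  51  40  50 119 181 200 205 207 199 192]
 [154 158 168 154 102  58  41  27  37  96 181 204 203 204 199 185]
 [124 122 146 124  82 122  92  37  31  98 178 200 204 202 203 195]
 [ 82  79 102  83  71 150 106  35  28  90 170 195 195 198 202 196]
 [ 63  61  68  58  80 147 106  28  23  87 155 176 186 192 196 195]
 [ 66  60  60  65 135 133  79  34  35  79 149 170 181 186 188 186]
 [ 68  68  62  78 154 127  67  41  35  78 158 179 184 183 183 182]]
```

The finger midpoint maps to u≈273.9 at handle height, against 273.7 for the sleeve, so it's within 1 mm. Descend 110 mm.

```bash
python3 -m jog '[[[0,0,-20,0],[0,0,-25,0],[0,0,-20,0],[0,0,-15,0],[0,0,-10,0],[0,0,-10,0],[0,0,-9,0],[0,0,0,0]]]' && python3 -m jog '[[[0,0,0,0],[0,0,0,0],[0,0,0,0],[0,0,0,0],[0,0,0,0],[0,0,0,0],[0,0,0,0],[0,0,0,0]]]' 0 30
```

```text
t: 13.45
tcp_pos: [0.457, 0.019, 0.2492]
tool_rot: [1.0, 0.007, -0.001, -0.0]
force: [0.7, 0.7, -0.8]
finger_gap: 0.35
t: 14.45
tcp_pos: [0.4572, 0.0191, 0.2498]
tool_rot: [1.0, 0.007, 0.0, 0.0]
force: [0.6, 0.4, 0.8]
finger_gap: 0.162
```

Gripped on the sleeve: the gap is about 14 mm and lateral force is near zero. First arc, to about 20° (rows follow the 175 mm radius).

```bash
python3 -m jog '[[[0,0,8,0],[0,0,7,0],[1,0,8,0],[1,0,7,0],[1,0,8,0],[2,0,7,0],[2,0,8,0],[2,0,7,0]]]' && python3 - <<'E'
from h import *
s=manip.sense();print(s["tcp_pos"],s["force"])
im=np.hstack([manip.snapshot("top")[110:260,300:430],np.zeros((150,5,3),np.uint8),manip.snapshot("side")[70:220,200:330]])[:,:,::-1]
cv2.imwrite("pics/p8.png",cv2.resize(im,None,fx=3,fy=3))
E
```

```text
t: 15.45
tcp_pos: [0.4655, 0.0192, 0.31]
tool_rot: [1.0, 0.007, -0.001, -0.0]
force: [-0.5, 1.0, -4.4]
finger_gap: 0.164
[0.46547263 0.01921196 0.31000224] [-0.54843598  0.96961146 -4.38099969]
```

View pics/p8.png

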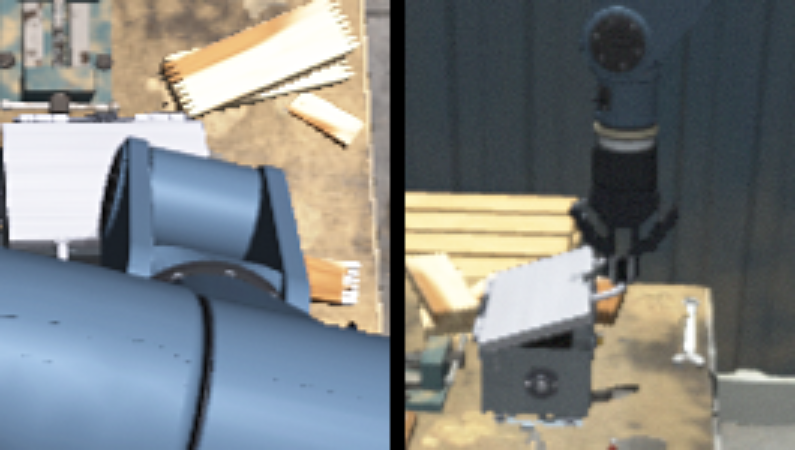

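The lid is lifting with the handle between the fingers (picture, about (620,280)). The load is −4.4 N, as expected, and the block rests on the bed at about (335,280). On to 50°.

```bash
python3 -m jog '[[[4,0,11,0],[5,0,10,0],[5,0,10,0],[6,1,10,0],[6,0,10,0],[8,0,8,0],[8,0,9,0],[8,0,8,0]]]' && python3 -m jog '[[[0,0,0,0],[0,0,0,0],[0,0,0,0],[0,0,0,0],[0,0,0,0],[0,0,0,0],[0,0,0,0],[0,0,0,0]]]' && python3 - <<'E'
from h import *
s=manip.sense();p=s["tcp_pos"];print(p,s["force"],s["qd"].__class__)
for r in (.155,.150,.160): print(r,np.degrees(np.arcsin((p[2]-r-.097)/.175))+1.64, "from x",np.degrees(np.arccos((.457+.1749-p[0])/.175))+1.64)
im=np.hstack([manip.snapshot("top")[110:260,300:430],np.zeros((150,5,3),np.uint8),manip.snapshot("side")[70:220,200:330]])[:,:,::-1]
cv2.imwrite("pics/p9.png",cv2.resize(im,None,fx=3,fy=3))
E
```

```text
t: 16.55
tcp_pos: [0.5122, 0.0205, 0.3861]
tool_rot: [1.0, 0.008, -0.008, -0.0]
force: [-13.8, -0.6, 7.8]
finger_gap: 0.16
t: 17.55
tcp_pos: [0.5122, 0.0205, 0.3864]
tool_rot: [1.0, 0.008, -0.007, -0.0]
force: [-13.9, 0.0, 9.6]
finger_gap: 0.16
[0.51221606 0.02052547 0.38635188] [-13.93845389   0.01441969   9.62783685] <class 'numpy.ndarray'>
0.155 51.79003433246877 from x 48.490192106772156
0.15 54.417879958580286 from x 48.490192106772156
0.16 49.299363866886175 from x 48.490192106772156
```

View pics/p9.png

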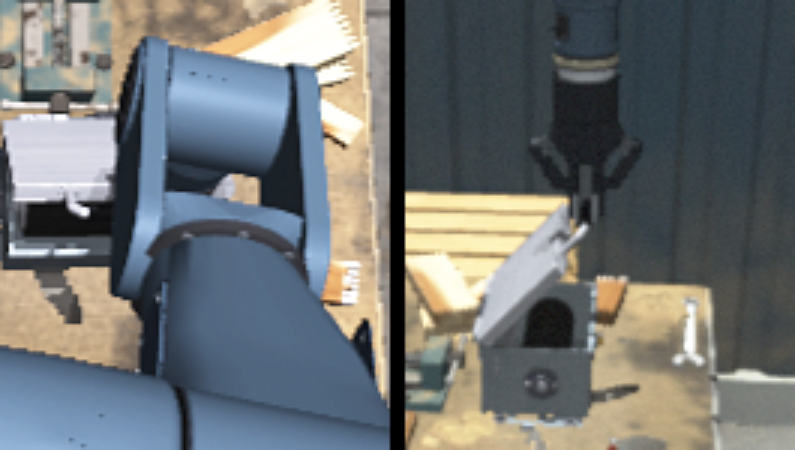

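The lid is up. The force on the tool is mainly radial: about 16 N outward along the lid, and 4 N tangential as expected. So the pose sits slightly inside the arc. I relieve it by 2 mm radially and measure the lid angle from the side view.

```bash
python3 -m jog '[[[-1,0,1,0],[-1,0,1,0],[0,0,0,0],[0,0,0,0],[0,0,0,0],[0,0,0,0],[0,0,0,0],[0,0,0,0]]]' && python3 - <<'E'
from h import *
I=manip.snapshot("side")[130:195,210:275,::-1]
T=manip.snapshot("top")[130:200,290:345,::-1]
cv2.imwrite("pics/p10.png",np.hstack([cv2.resize(I,(455,455),interpolation=cv2.INTER_CUBIC),cv2.resize(T,(335,455))]))
def onY(u,v,y):
    o,d=ray("side",u,v);return o+d*(y-o[1])/d[1]
a,b=onY(224.5,184.5,.122),onY(254.5,137.5,.12);print(a,b,np.degrees(np.arctan2(b[2]-a[2],a[0]-b[0])))
# expected pixels of left lid side (top face) for several angles
h=np.array([.632,.097])
for th in(40,45,50,55,60):
    t=np.radians(th); f=lambda r,n:[h[0]-r*np.cos(t)+n*np.sin(t),.121,h[1]+r*np.sin(t)+n*np.cos(t)]
    print(th,"front",proj("side",f(.139,.003)).round(1),"hinge",proj("side",f(0,.003)).round(1))
E
```

```text
t: 18.65
tcp_pos: [0.5125, 0.0205, 0.3882]
tool_rot: [1.0, 0.007, -0.003, -0.0]
force: [-6.3, 2.3, 2.2]
finger_gap: 0.16
[0.62235601 0.122      0.09829561] [0.52097873 0.12       0.27356351] 59.954341334513096
40 front [252.2 161.6] hinge [221.2 184. ]
45 front [249.7 159.1] hinge [221.2 184. ]
50 front [247.  156.8] hinge [221.1 184. ]
55 front [244.  154.7] hinge [221.1 184.1]
60 front [240.9 152.8] hinge [221.  184.1]
```

View pics/p10.png

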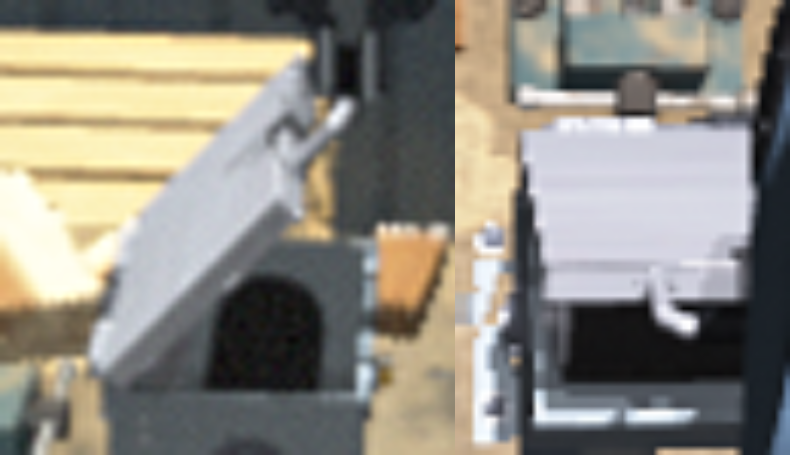

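The lid's near edge runs from (223.6,180.7) at the hinge to (248.3,155.7) at the front in side pixels. The prediction for 50° is a front corner at (247,156.8). One more numeric check using both views and the stillness of the arm.

```bash
python3 - <<'E'
from h import *
np.set_printoptions(precision=4,suppress=True)
X,e=tri((304,171.2),(248.3,155.7));print("front-left corner",X,e)
for p in[X]:
    print("lid deg",np.degrees(np.arctan2(p[2]-.097,.630-p[0]))-np.degrees(np.arctan2(.003,.139)), "r",np.hypot(p[2]-.097,.630-p[0]))
s=manip.sense();print(s["t"],s["tcp_pos"],s["force"],s["finger_gap"],abs(s["qd"]).max())
E
```

```text
front-left corner [0.5383 0.1235 0.21  ] 0.004139003968374285
lid deg 49.726298624111905 r 0.14552766817673127
18.75 [0.5125 0.0205 0.3882] [-7.7778  1.5196  2.1023] 0.1627588823961977 0.0017239779152513877
```

```bash
python3 -c "
from station import manip
print(manip.sign_off())"
```

```text
the job is handed in; nothing more can be done
None
```

I took the block off the lid, laid it on the bed right of the box, then raised the lid by its handle to about 50° and held it there. I handed the job in at about 18.8 s, still gripping the handle.

- **Block:** I set it down at about (0.49, −0.19) with roughly 6 N of contact before letting go. Later top and side pictures show it resting there, clear of the box. The arm hides part of it, so I judged that it lies flat from the set-down contact and its visible end, not from a full measurement.
- **Lid angle:** Triangulating the lid's front corner from the two views gave 49.7°. The tool position gave about 48.5° from x and 51–53° from z. They disagree by a few degrees, but all lie within the ±6° allowed.
- **Hold:** The first raised pose pressed about 16 N along the lid towards the hinge. A 2 mm correction cut that to roughly 6 N, leaving 3–4 N from the lid's closing torque. The fingers were closed on the sleeve (gap 0.16) and the arm was still.
- **Other objects:** My path kept clear of the bottle, mug, brush and spanner. I did not measure their positions again at the end.

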